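# Load the checking camera and hold it at full height

## Task

Take the weekly medication cassette by its grip fin and slide it into the guide of the checking camera until it is fully home against the end stop, and let go of it. Then take the camera's grip so that the release on its side is squeezed in, pull the telescopic mast up past its first stop to the second one, and finish while still holding the camera up there with the release squeezed, for the picture. Leave the bin, the bottle and the carton standing nearby where they are.

Things in the scene. Friction and masses are not known exactly. Their poses are not given: they have to be found in the camera images.
- stand: base of the checking camera, fixed: grey plate, x -67 to 137, y -112 to 112 mm, top at z = 12 mm, with an aluminium cassette guide and a mast. Origin at counter level under the middle of a fully home cassette; y = direction in which the cassette slides in, z up. The mast axis is at x = 95, y = 30 mm: outer tube 25 mm across, black collar 34 mm across up to z = 155 mm
- guide_mouth (a point): middle of the guide's open -y end at plate height (x 0, y -69, z 12 mm of the stand). The mouth flares from 120 mm wide here to 93 mm wide 29 mm further in; the straight rails then run to an end stop 149 mm further in than here. From 44 mm in, lips over both edges (81 mm between them) leave 18 mm free height above the plate, so the cassette only goes in endways
- camera: moving camera head. Origin: centre of the black grip bar on the mast's top (70 mm along x, 30 along y, 40 high; axes as the stand's), at x 95, y 30, z 195 mm of the stand with the mast down. Below the bar a 22 mm wide arm (top 23 mm under the origin) reaches to -x and carries the housing: 54 mm across, 95 mm from the mast axis, 18 to 69 mm under the origin. Head and mast weigh 0.45 kg
- mast (a joint): how far the telescopic mast is pulled up, in m: 0 = down, 0.055 = first stop, 0.110 = second stop and end of travel. A spring latch locks it at each of these unless the release is squeezed in; lifting takes about 6 N
- release (a joint): grey release button in the middle of the grip bar's +y side, 26 mm along x, 24 mm high; how far it is squeezed in (towards -y), in m: 0 = out, face 22 mm from the bar's middle; 0.006 = fully in, face 16 mm from it. The bar's other face is 15 mm from the middle. Spring: 3 N to start, 8 N fully in. The latch is free from about 0.004; the button springs back when let go
- cassette: loose white weekly medication cassette, 90 mm (x) by 160 mm (y), 14 mm thick, about 0.13 kg; origin in the middle of its underside. Its +y end, narrowed to 83 mm, goes in first. Across its -y end stands the grip fin: 50 mm along x, 14 mm thick along y, centred at y = -72 mm, top at z = 48 mm; it stays outside the guide. Fully home the origin is at x 0, y 0, z 12 mm of the stand, axes alike
- bin: green open picking bin with glass vials, 130 x 110 x 60 mm, to be left alone; origin in the middle of its underside
- gel: white hand gel pump bottle, 62 mm across, 177 mm tall, to be left alone; origin in the middle of its underside
- carton: small white and blue carton, 75 x 130 x 55 mm, to be left alone; origin in the middle of its underside
Things that resemble listed ones, but are neither listed nor needed, are in the scene too. Leave any purple look-alike of the cassette alone.

How it is judged (in metres and radians):
On the way, in this order (a step that is already met when the one before it is completed fails the run):
1. the cassette is fully home in the guide and let go, the mast still down (y of cassette in the frame of stand between -0.005 and 0.004 m and x of cassette in the frame of stand between -0.005 and 0.005 m and z of cassette in the frame of stand below 0.0155 m and angle between the y axis of cassette and the y axis of stand, either way round below 0.06 rad and contact force between the fingers and cassette below 0.3 N and value of joint mast below 0.01 m), for 0.2 s.
2. the camera is held at the second stop with the release squeezed in (value of joint mast above 0.105 m and value of joint release above 0.003 m and contact force between the fingers and camera above 3 N), for 0.3 s.
At the end, for the whole second after the job is handed in: ends holding: fingers grip the camera (over 3 N) with the release at least 3 mm in, so the hand, not the latch, carries it; mast within 5 mm of the second stop and still; cassette untouched, flat in the guide, within 5 mm of fully home and in line (all of step 2 and velocity of joint mast between -0.02 and 0.02 m/s and contact force between the fingers and cassette below 0.3 N and linear speed of cassette below 0.02 m/s and y of cassette in the frame of stand between -0.005 and 0.004 m and x of cassette in the frame of stand between -0.005 and 0.005 m and z of cassette in the frame of stand below 0.0155 m and angle between the y axis of cassette and the y axis of stand, either way round below 0.06 rad); the arm keeps its last pose, push and grip.
It fails at once if the bin, the bottle or the carton was shifted by more than 30 mm (distance of any of bin, gel, carton from where it was at the start of the episode above 0.03 m).
It fails at once if the bottle was knocked over (angle between gel's own z axis and vertical above 0.5 rad).
It also fails if it takes over 58 s, if anything falls off the work surface, if the arm or the gripper's body presses on something with over 40 N, if the wrist force passes 120 N, or if a joint passes its speed limit or range.

## Robot

A 7-joint arm with a two-finger parallel gripper is mounted at the origin on the work surface. World frame = base frame: x ahead of the robot, y to its left, z up, the work surface at z = 0. Lengths are in m, angles in degrees, forces in N, time in s.
With the tool pointing down it reaches from about 0.425 to 0.875 m from the base axis. Payload 4.7 kg.
Tool frame: the origin (TCP) lies on the mounting face of the last link; the fingertips stand 182 mm ahead of it and the grasp point (between the pads) lies 164 mm ahead of it; z points along the fingers, x is the direction in which the jaws open and shut, and the axes are right-handed (so a half turn about z gives the same grasp; the last joint's range is limited). The gripper opens to 87 mm and grips with 3 to 60 N. Pads are 19 mm wide; open, the fingers measure 117 mm over their backs; the gripper's body (75 mm by 190 mm) begins 51 mm behind the grasp point.
Start: joints at [71.74, 18.392, -4.016, 83.108, 1.295, 78.541, -3.26], TCP at [0.212, -0.614, 0.405] pointing down, gripper open.
Joint ranges: [-163.93, 163.93], [-17.29, 119.83], [-79.2, 71.16], [3.27, 140.29], [-89.18, 269.18], [5.43, 117.66], [-154.24, 154.24]. Speed limits (degrees/s): [147.25, 147.25, 180, 180, 180, 180, 180].

## Interface

Orientations are given as [roll, pitch, yaw] about the fixed x, y, z axes, in that order (R = Rz(yaw) Ry(pitch) Rx(roll)).
In Python, from cell import status, cams, env, outline_of, landmark_of gives the robot as it stands. The module is installed in compiled form; this text tells all that it offers.
- The arm moves only by the tool jog_arm, never from a script. Its argument "rows" is a list of rows, each a list of 7 numbers: the closure, from 0 (fully open) to 1 (shut), then the shift along the tool's x, y, z in m, then the turn, a rotation vector about the tool's x, y, z in degrees. A call has 1 to 12 rows; each row shifts and turns the commanded pose from where the row before left it, along the tool's axes as they then stand; what a row does not reach is not made up. A row lasts 1/12 s, in which the tool goes at most 41.7 mm and 7.16 degrees, less where a joint would pass 70% of its speed; a pose out of reach is approached as far as the arm can. A call with a gripper value outside its range is refused whole. The fingers move at their own pace and stop on an object; "grip_force" is the grip in N (left out, the last holds). Time passes only in rows, so rows that do not move let the fingers close. It gives the time, the measured TCP pose, the force and the opening at its end, in the units of the state.
- status.get_obs(): the state, without advancing time (a new reading comes with each control period).
- cams.read_camera(name): name is "scene" or "top" or "wrist"; returns (picture, depth): 400x640x3 uint8, red, green, blue; 400x640 float32, m along the optical axis (not along the pixel's ray), 0 where there is no reading.
- cams.camera_params(name): a dict with "vfov" (degrees; the focal length in pixels is half the picture's height over the tangent of half this angle, whatever the lens; pixels are square), "cx", "cy" (the principal point, pixels), "k1" (the pictures are not rectified: a ray, as slopes to the right and down, at radius r is drawn at 1 + k1 r^2 times it, then the intrinsics apply), "eye" and "attitude" of the camera in the world. Camera axes: x right, y up, looking along -z (the intrinsics and any distortion apply to the point x, -y, -z); pixel columns grow to the right and rows downward; lengths in m; the calibration is good to about 2 mm. A picture is of the moment at which its call begins: read the wrist's pose just before it. camera_params takes no time and is no camera call; for the wrist camera it gives the pose at the moment of the call.
- env.sign_off(): hands the job in, once; it reports no verdict.
Trained networks look in the newest picture that a camera, given by its name, has taken for a name from the list of things; names that differ only in an ending like _2 or _b are one class to them, and where a whole thing is asked for, a point or a joint stands for the part that bears it (a point fixed in the world has none). Each returns a list of dicts, best first, with "conf" (0 to 1); they miss things now and then, are a little off and sometimes report something else, mostly with a low value. They report only what shows in the picture. A call takes as long as a camera call. They do not tell look-alikes from the thing itself.
- outline_of(camera, name): "pixels" (400x640 bool, what is visible of it) and "box" ([left, top, right, bottom] in pixels, round what is visible of it).
- landmark_of(camera, name): "position" ([row, column] in pixels: a listed point, or the origin of a listed thing).
The state is a dict: "time_s": time; "qpos": joint angles; "joint_velocities": joint speeds; "effort": joint torques, N m; "tool_pos": TCP position; "tool_rot": TCP orientation; "force": force on the tool from outside, world axes, zero at the start; "wrist_torque": the same for the moment, N m; "grip_width": finger opening in m.
Only numpy, scipy, OpenCV 4.12 (cv2) and the standard library are available. Lean on these libraries where they do the work, as an engineer would, in place of code of your own. Each camera call takes 0.05 s, during which the arm holds its last target. There are 200 camera calls.

## Working session

There is one attempt and no reset: what is moved stays moved. The work goes in short steps, Python scripts to look and compute and a tool call to move; the robot and the scene stay as the last step left them, time stands still between calls to the robot, and variables do not carry over. Pictures are saved under pics/ and viewed, about 8 in all and at most 12, crops included, and the job is handed in when it is done.

Besides the shell and the picture viewer there is one more tool, called after "Emit:" as name(argument=value, ...) on one line, values as JSON. jog_arm: Moves the arm, as the interface text tells. Its arguments: {"type":"object","properties":{"rows":{"type":"array"},"grip_force":{"type":"number"}},"required":["rows"]}

```bash
mkdir -p pics
cat > h.py <<'E'
import numpy as np, cv2
from cell import status, cams, env, outline_of, landmark_of
from scipy.spatial.transform import Rotation as R
def rot(a):
    a=np.array(a,float)
    if a.shape==(3,3): return a
    if a.size==4: return R.from_quat(a).as_matrix()
    return R.from_euler('xyz',a,degrees=True).as_matrix()
def rays(p,uv):
    f=200/np.tan(np.radians(p['vfov'])/2)
    K=np.array([[f,0,p['cx']],[0,f,p['cy']],[0,0,1]])
    d=np.array([p['k1'],0,0,0,0],float)
    s=cv2.undistortPointsIter(np.array(uv,float).reshape(-1,1,2),K,d,None,None,(3,60,1e-10)).reshape(-1,2)
    return np.c_[s[:,0],-s[:,1],-np.ones(len(s))]
def world(p,uv,depth):  # uv=(col,row); depth per point
    c=rays(p,uv)*np.array(depth).reshape(-1,1)
    return c@rot(p['attitude']).T+np.array(p['eye'])
def onplane(p,uv,z):
    r=rays(p,uv)@rot(p['attitude']).T; e=np.array(p['eye'])
    return e+r*((z-e[2])/r[:,2])[:,None]
def project(p,X):
    f=200/np.tan(np.radians(p['vfov'])/2)
    c=(np.array(X,float).reshape(-1,3)-np.array(p['eye']))@rot(p['attitude'])
    s=np.c_[c[:,0],-c[:,1]]/(-c[:,2:3]); r2=(s**2).sum(1,keepdims=True)
    s=s*(1+p['k1']*r2)
    return s*f+[p['cx'],p['cy']]
def cloud(p,depth):
    v,u=np.mgrid[0:400,0:640]
    return world(p,np.c_[u.ravel(),v.ravel()],depth.ravel()).reshape(400,640,3)
def save(n,im): cv2.imwrite(f'pics/{n}.png',im[:,:,::-1])
E
python3 - <<'E'
from h import *
o=status.get_obs(); print({k:np.round(v,3) for k,v in o.items()})
out=[]
for c in ('scene','top'):
    im,d=cams.read_camera(c); p=cams.camera_params(c); print(c,p)
    X=cloud(p,d); np.savez(f'{c}.npz',im=im,d=d,X=X)
    im=im.copy()
    for n in ('stand','camera','cassette','bin','gel','carton','guide_mouth','mast','release'):
        for l in landmark_of(c,n)[:3]:
            r,cc=l['position']; ri,ci=int(np.clip(r,0,399)),int(np.clip(cc,0,639))
            print(c,n,round(l['conf'],2),np.round(l['position'],1),X[ri,ci].round(3))
            cv2.circle(im,(ci,ri),3,(255,0,0),1); cv2.putText(im,n[:5],(ci+3,ri),0,.35,(255,0,0))
    save(c+'0',im)
E
```

```text
{'time_s': np.float64(0.0), 'qpos': array([71.74 , 18.439, -4.015, 83.176,  1.295, 78.54 , -3.261]), 'joint_velocities': array([-0.1  , -0.109,  0.004,  0.063,  0.097,  0.004,  0.084]), 'effort': array([ 2.0000e-03, -4.9129e+01, -4.0300e-01, -3.1253e+01, -6.4000e-02,
        4.4000e-02,  0.0000e+00]), 'tool_pos': array([ 0.212, -0.614,  0.404]), 'tool_rot': array([ 1.79994e+02,  1.11000e-01, -7.09320e+01]), 'force': array([-1.481, -0.379, -0.866]), 'wrist_torque': array([-0.004,  0.068,  0.007]), 'grip_width': np.float64(0.087)}
scene {'vfov': 57.74561302439272, 'cx': 317.82659660725255, 'cy': 191.63447187303993, 'k1': -0.08377431795383261, 'eye': array([1.06284677, 0.38654193, 0.88048349]), 'attitude': array([ 3.97607082e+01, -5.24694574e-02,  1.28405405e+02])}
scene stand 0.84 [227.6 358.2] [0.635 0.166 0.185]
scene camera 0.6 [211.5 361. ] [0.612 0.156 0.215]
scene cassette 0.95 [141.1 312. ] [ 0.328 -0.222  0.013]
scene cassette 0.89 [128.9 259.6] [ 0.393 -0.419  0.012]
scene cassette 0.89 [169.  208.7] [ 0.648 -0.404  0.016]
scene bin 0.62 [217.7 218.6] [ 0.768 -0.21   0.044]
scene gel 0.86 [256.6 253.9] [ 0.802 -0.031  0.065]
scene carton 0.74 [294.7 444.5] [0.587 0.402 0.054]
scene guide_mouth 0.96 [211.5 335.3] [0.523 0.025 0.011]Traceback (most recent call last):
  File "<stdin>", line 9, in <module>
ValueError: it knows: bin, camera, carton, cassette, gel, guide_mouth, stand
```

Run:
```python
from h import *
for c in ('scene','top'):
    im,d=cams.read_camera(c); p=cams.camera_params(c)
    if c=='top':print(c,p)
    X=cloud(p,d); np.savez(f'{c}.npz',im=im,d=d,X=X)
    im=im.copy()
    for n in ('stand','camera','cassette','bin','gel','carton','guide_mouth'):
        for l in landmark_of(c,n)[:4]:
            r,cc=l['position']; ri,ci=int(np.clip(r,0,399)),int(np.clip(cc,0,639))
            if c=='top':print(c,n,round(l['conf'],2),np.round(l['position'],1),X[ri,ci].round(3))
            cv2.circle(im,(ci,ri),3,(255,0,0),1); cv2.putText(im,n[:5],(ci+3,ri),0,.35,(255,0,0))
    save(c+'1',im)
```

```text
top {'vfov': 51.97598058955879, 'cx': 315.54338278764726, 'cy': 197.93864674919618, 'k1': 0.014304706441047563, 'eye': array([ 0.42579153, -0.02953624,  1.15112149]), 'attitude': array([  6.48248   ,   1.7876081 , -90.00689424])}
top stand 0.63 [214.1 278.7] [0.51  0.111 0.013]
top camera 0.64 [171.6 256.5] [0.596 0.138 0.216]
top cassette 0.92 [170.5 469.3] [ 0.632 -0.42   0.013]
top cassette 0.88 [286.2 397.5] [ 0.314 -0.215  0.013]
top cassette 0.83 [257.9 474.7] [ 0.393 -0.422  0.017]
top cassette 0.62 [215.  394.8] [ 0.507 -0.21   0.018]
top bin 0.59 [129.3 394.9] [ 0.742 -0.211  0.041]
top bin 0.35 [117.  339.4] [ 0.756 -0.058  0.111]
top gel 0.86 [117.5 338.4] [ 0.755 -0.056  0.115]
top carton 0.86 [195.2 177.6] [0.56  0.381 0.055]
top guide_mouth 0.7 [205.1 304. ] [0.536 0.038 0.012]
```

View pics/scene1.png

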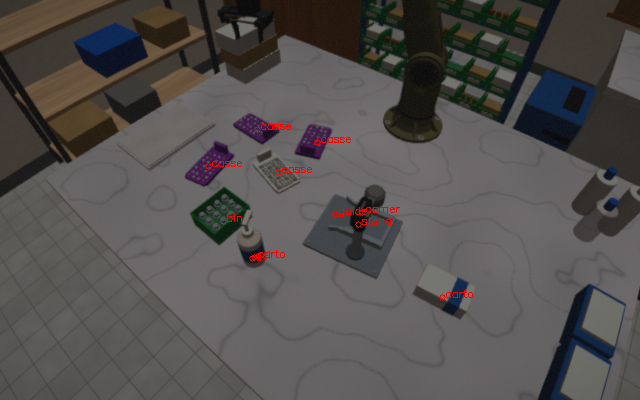

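View pics/top1.png

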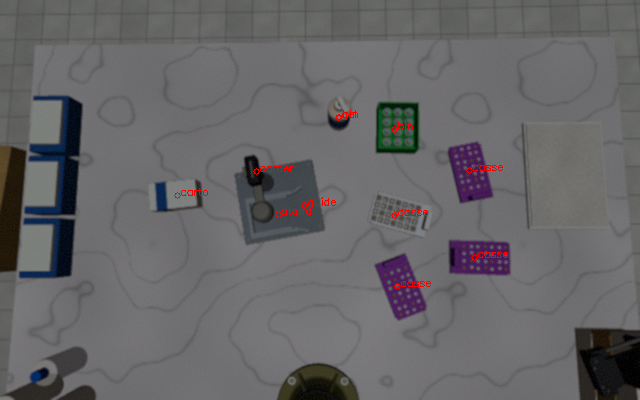

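The scene view shows the stand at (355,230), the white cassette at (275,170) with purple look-alikes around it, the bin at (220,215), the gel at (252,245) and the carton at (445,290). In the top view the guide mouth faces right, and the white cassette at (400,213) has its fin at the right end, so it slides roughly along +y. Next I'll fit the poses and check the gripper body's orientation.

Run:
```python
from h import *
D=np.load('scene.npz'); o=status.get_obs()
T=rot(o['tool_rot']); L=(D['X']-o['tool_pos'])@T
m=(D['d']>0)&(abs(L)<.2).all(2)
for a in (.02,.06,.1,.14): 
    s=L[m&(abs(L[...,2]-a)<.02)]; 
    if len(s): print('body z',a,len(s),s.min(0).round(3),s.max(0).round(3))
p=cams.camera_params('top'); im,d=cams.read_camera('top'); X=cloud(p,d)
for n in ('stand','cassette'):
    for q in outline_of('top',n)[:4]:
        M=q['pixels']
        zt=.012 if n=='stand' else .014
        W=onplane(p,np.argwhere(M)[:,::-1],zt)
        z=X[...,2][M]; k=(z<.03)
        r=cv2.minAreaRect((W[k][:,:2]*1000).astype(np.float32)); print(n,round(q['conf'],2),q['box'],k.sum(),r, 'mean rgb',im[M].mean(0).round())
        if n=='cassette': 
            h=X[M][z>.03]; print('fin',len(h),h.mean(0).round(3) if len(h) else '')
    pass
big=cv2.resize(im[140:260,220:450],None,fx=3.4,fy=3.4,interpolation=cv2.INTER_CUBIC); save('crop2',cv2.convertScaleAbs(big,alpha=1.6))
```

```text
body z 0.02 94 [-0.053 -0.043  0.017] [0.015 0.017 0.04 ]
body z 0.06 558 [-0.096 -0.041  0.04 ] [0.095 0.037 0.08 ]
body z 0.1 379 [-0.094 -0.046  0.08 ] [0.095 0.036 0.119]
body z 0.14 104 [-0.06  -0.016  0.12 ] [0.061 0.009 0.159]
stand 0.67 [233.1, 155.7, 327.1, 245.8] 4378 ((563.01708984375, 111.79363250732422), (237.12852478027344, 226.3659210205078), 9.7959623336792) mean rgb [63. 67. 71.]
cassette 0.89 [374.2, 252.7, 422.2, 322.6] 1966 ((313.584228515625, -223.32769775390625), (165.40670776367188, 93.10228729248047), 20.281890869140625) mean rgb [78. 44. 90.]
fin 119 [ 0.385 -0.188  0.112]
cassette 0.72 [364.7, 193.9, 430.6, 238.5] 1766 ((511.2352294921875, -225.35531616210938), (158.95748901367188, 90.28732299804688), 73.84999084472656) mean rgb [101. 101. 102.]
fin 120 [ 0.487 -0.275  0.119]
cassette 0.55 [447.9, 142.3, 493.7, 200.6] 1847 ((628.7003784179688, -420.85540771484375), (162.55897521972656, 95.79917907714844), 12.228826522827148) mean rgb [74. 40. 86.]
fin 116 [ 0.555 -0.427  0.065]
```

View pics/crop2.png

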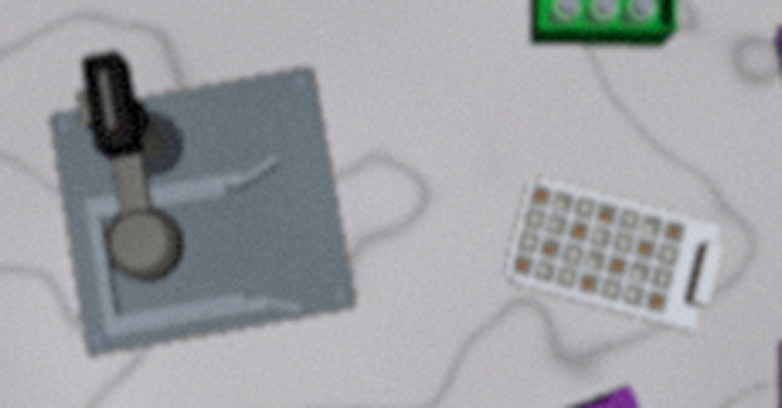

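The crop shows the plate corners at (52,115), (312,68), (355,305) and (92,355), and the cassette with its fin at about (703,275). The gripper body measures 190 mm along the jaw direction, so I'll grasp the 50 mm width of the fin with the jaws along the stand's x. That keeps the body clear of the camera housing.

```bash
cat >> h.py <<'E'
def rigid2(A,B): # B ~ R A + t
    A=np.array(A,float);B=np.array(B,float);a=A-A.mean(0);b=B-B.mean(0)
    th=np.arctan2((a[:,0]*b[:,1]-a[:,1]*b[:,0]).sum(),(a*b).sum())
    Rm=np.array([[np.cos(th),-np.sin(th)],[np.sin(th),np.cos(th)]]); t=B.mean(0)-Rm@A.mean(0)
    return np.degrees(th),t,np.linalg.norm(A@Rm.T+t-B,axis=1)
def step(pos,yaw): # shift/turn in tool axes to TCP pos, tool straight down with yaw
    o=status.get_obs(); T=rot(o['tool_rot']); G=rot([180,0,yaw])
    print('yaw now',o['tool_rot'],'shift',(T.T@(np.array(pos)-o['tool_pos'])).round(4),'turn',R.from_matrix(T.T@G).as_rotvec(degrees=True).round(2),o['tool_pos'].round(4))
E
python3 - <<'E'
from h import *
p=cams.camera_params('top')
f=lambda c:[(220+(u+.5)/3.4-.5,140+(v+.5)/3.4-.5) for u,v in c]
W=onplane(p,f([(52,115),(312,68),(355,305),(92,355)]),.012)[:,:2]
th,t,e=rigid2([(.137,.112),(.137,-.112),(-.067,-.112),(-.067,.112)],W); print('stand',th,t,e)
W=onplane(p,f([(537,177),(719,226),(694,329),(507,281)]),.014)[:,:2]
th,t,e=rigid2([(.0415,.08),(.045,-.08),(-.045,-.08),(-.0415,.08)],W); print('cass',th,t,e)
c,s=np.cos(np.radians(th)),np.sin(np.radians(th))
fin=t+np.array([[c,-s],[s,c]])@[0,-.072]; print('fin',fin)
step([*fin,.38],th-90 if 0 else th)
step([*fin,.38],th-180)
print(cams.camera_params('wrist'))
E
```

```text
stand 10.374011688470913 [0.51182094 0.10153596] [0.00219554 0.0029846  0.00348178 0.00303485]
cass -15.281681954561451 [ 0.50949907 -0.22771839] [0.00538799 0.00394671 0.00410069 0.0039433 ]
fin [ 0.49052242 -0.2971726 ]
yaw now [ 1.79998614e+02 -3.82546318e-03 -7.09300032e+01] shift [-0.2089 -0.3665  0.0247] turn [  0.    -0.   -55.65] [ 0.2124 -0.6143  0.4048]
yaw now [ 1.79998614e+02 -3.82546318e-03 -7.09300032e+01] shift [-0.2089 -0.3665  0.0247] turn [ -0.    -0.   124.35] [ 0.2124 -0.6143  0.4048]
{'vfov': 67.58262638580793, 'cx': 315.309133676131, 'cy': 196.0671420182532, 'k1': -0.04702313027629337, 'eye': array([ 0.28687344, -0.58860588,  0.38669685]), 'attitude': array([-1.66223079e+01,  2.16997272e-02, -7.08894366e+01])}
```

Emit:
jog_arm(rows=[[0,-0.019,-0.0333,0.002,0,0,0],[0,-0.019,-0.0333,0.002,0,0,0],[0,-0.019,-0.0333,0.002,0,0,0],[0,-0.019,-0.0333,0.002,0,0,0],[0,-0.019,-0.0333,0.002,0,0,0],[0,-0.019,-0.0333,0.002,0,0,0],[0,-0.019,-0.0333,0.002,0,0,0],[0,-0.019,-0.0333,0.002,0,0,0],[0,-0.019,-0.0333,0.002,0,0,0],[0,-0.019,-0.0333,0.002,0,0,0],[0,-0.019,-0.0333,0.002,0,0,0]])

```text
time_s: 2.27
tool_pos: [0.4911, -0.2956, 0.383]
tool_rot: [-180.0, -0.0, -70.9]
force: [0.4, -0.8, -0.2]
grip_width: 0.0873
```

Emit:
jog_arm(rows=[[0,0,0,0,0,0,-7],[0,0,0,0,0,0,-7],[0,0,0,0,0,0,-7],[0,0,0,0,0,0,-7],[0,0,0,0,0,0,-7],[0,0,0,0,0,0,-7],[0,0,0,0,0,0,-7],[0,0,0,0,0,0,-6.5],[0,0,0,0,0,0,0],[0,0,0,0,0,0,0]])

```text
time_s: 3.1
tool_pos: [0.4902, -0.2972, 0.3828]
tool_rot: [180.0, -0.0, -15.6]
force: [0.4, 0.5, 0.0]
grip_width: 0.0872
```

Run:
```python
from h import *
print(status.get_obs()['tool_pos'],status.get_obs()['tool_rot'],status.get_obs()['qpos'])
p=cams.camera_params('wrist'); im,d=cams.read_camera('wrist'); X=cloud(p,d); np.savez('w1.npz',im=im,d=d,X=X,**{k:p[k] for k in p})
for q in outline_of('wrist','cassette')[:3]:
    M=q['pixels']; print(q['conf'],q['box'],im[M].mean(0).round(),np.percentile(X[...,2][M],[5,50,95]))
H=(X[...,2]>.042)&(X[...,2]<.056)&(abs(X[...,0]-.49)<.07)&(abs(X[...,1]+.297)<.06)
print('fin top',H.sum(),X[H].mean(0), [cv2.minAreaRect((X[H][:,:2]*1000).astype(np.float32))])
L=(X[...,2]>.009)&(X[...,2]<.02)&(abs(X[...,0]-.51)<.12)&(abs(X[...,1]+.22)<.14)
print('cass',L.sum(),cv2.minAreaRect((X[L][:,:2]*1000).astype(np.float32)))
save('w1',cv2.convertScaleAbs(im,alpha=1.4))
```

```text
[ 0.49020432 -0.29722204  0.3828098 ] [ 1.79996715e+02 -8.97690080e-03 -1.56230831e+01] [ 50.29686966  11.25948321 -24.62242577  95.4124738    4.84731672
  74.37292807   9.16255942]
0.96 [377.2, 180.6, 508.7, 266.6] [113.  75. 123.] [0.00825    0.01594512 0.01758636]
0.87 [240.9, 231.3, 319.1, 335.9] [106.  69. 117.] [0.01352037 0.0162201  0.04957704]
0.8 [274.3, 34.1, 357.2, 188.5] [166. 163. 160.] [0.01464512 0.01629696 0.04843929]
fin top 628 [ 0.49303716 -0.29445383  0.04935029] [((492.8875427246094, -295.1071472167969), (13.655143737792969, 49.948551177978516), 74.81610107421875)]
cass 11384 ((481.30908203125, -249.22305297851562), (182.41400146484375, 221.08941650390625), 0.1917688101530075)
```

View pics/w1.png

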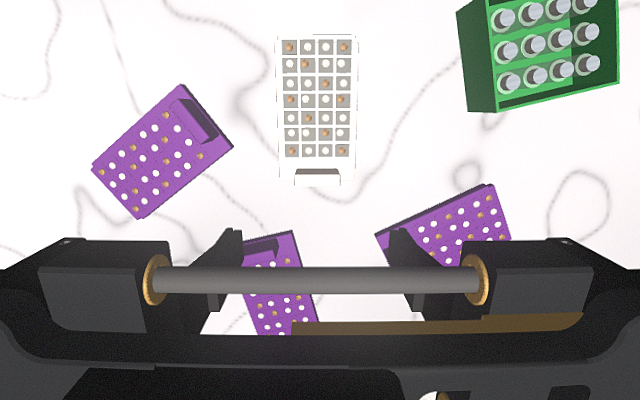

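The wrist view shows the white cassette at (318,110) with its fin top at (318,175), centred between the fingers laterally. In depth the fin centre is (0.493, -0.295), with its long axis at -15.2°.

```bash
python3 -c "
from h import *
step([.493,-.295,.202],-15.2)"
```

```text
yaw now [ 1.79990878e+02 -3.70043270e-03 -1.55855418e+01] shift [ 0.0021 -0.0029  0.1808] turn [ 0.01 -0.   -0.39] [ 0.4902 -0.2972  0.3828]
```

Emit:
jog_arm(rows=[[0,0.0021,-0.0029,0.03,0,0,-0.4],[0,0,0,0.035,0,0,0],[0,0,0,0.035,0,0,0],[0,0,0,0.03,0,0,0],[0,0,0,0.025,0,0,0],[0,0,0,0.016,0,0,0],[0,0,0,0.01,0,0,0],[0,0,0,0,0,0,0],[0,0,0,0,0,0,0]])

```text
time_s: 3.95
tool_pos: [0.4933, -0.295, 0.202]
tool_rot: [180.0, -0.0, -15.1]
force: [1.1, 0.4, -0.2]
grip_width: 0.0866
```

Emit:
jog_arm(rows=[[0.6,0,0,0,0,0,0],[0.6,0,0,0,0,0,0],[0.6,0,0,0,0,0,0],[0.6,0,0,0,0,0,0],[0.6,0,0,0,0,0,0],[0.6,0,0,0,0,0,0]], grip_force=30)

```text
time_s: 4.45
tool_pos: [0.4931, -0.295, 0.2021]
tool_rot: [180.0, -0.0, -15.0]
force: [0.4, -0.2, 0.5]
grip_width: 0.0548
```

Emit:
jog_arm(rows=[[0.75,0,0,0,0,0,0],[0.75,0,0,0,0,0,0],[0.75,0,0,0,0,0,0],[0.75,0,0,0,0,0,0]], grip_force=50)

```text
time_s: 4.78
tool_pos: [0.4931, -0.295, 0.2019]
tool_rot: [180.0, -0.0, -15.0]
force: [-0.2, 0.1, 1.7]
grip_width: 0.0498
```

Emit:
jog_arm(rows=[[0.75,0,0,-0.005,0,0,0],[0.75,0,0,-0.01,0,0,0],[0.75,0,0,-0.015,0,0,0],[0.75,0,0,-0.01,0,0,0],[0.75,0,0,0,0,0,0],[0.75,0,0,0,0,0,0]])

```text
time_s: 5.28
tool_pos: [0.4933, -0.2951, 0.2427]
tool_rot: [179.9, -0.1, -15.0]
force: [-0.1, -1.0, -1.5]
grip_width: 0.0499
```

Run:
```python
from h import *
o=status.get_obs(); print(o['tool_pos'],o['tool_rot'],o['grip_width'])
p=cams.camera_params('wrist'); im,d=cams.read_camera('wrist'); X=cloud(p,d)
T=rot(o['tool_rot']); 
# cassette cloud relative to tool
for q in outline_of('wrist','cassette')[:3]:
    M=q['pixels']; c=im[M].mean(0); print(q['conf'],q['box'],c.round())
    if c[1]>c[0]-15:
        L=(X[M]-o['tool_pos'])@T; k=(L[:,2]<.205)
        L=L[k]; f=np.linalg.lstsq(np.c_[L[:,:2],np.ones(len(L))],L[:,2],rcond=None)[0]
        g=abs(L[:,2]-np.c_[L[:,:2],np.ones(len(L))]@f)<.005
        f=np.linalg.lstsq(np.c_[L[g][:,:2],np.ones(g.sum())],L[g][:,2],rcond=None)[0]
        print('plane slope x,y,c',f, g.sum()); print(cv2.minAreaRect((L[g][:,:2]*1000).astype(np.float32)))
# depth of housing/plate etc. from wrist
print(landmark_of('wrist','guide_mouth'))
save('w2',cv2.convertScaleAbs(im,alpha=1.2))
im,d=cams.read_camera('scene'); pass
```

```text
[ 0.49331214 -0.29509042  0.2426887 ] [ 1.79948624e+02 -1.02358682e-01 -1.50345283e+01] 0.049938501298318484
0.95 [251.3, 297.9, 284.4, 323.1] [83. 51. 94.]
0.9 [223.5, 0.0, 405.0, 266.7] [159. 157. 152.]
plane slope x,y,c [ 0.0002212  -0.01416219  0.18453147] 32716
((0.3339118957519531, -68.70758056640625), (125.9849624633789, 90.7793197631836), 89.95036315917969)
0.89 [510.3, 229.1, 585.4, 316.8] [77. 50. 87.]
[]
```

View pics/w2.png

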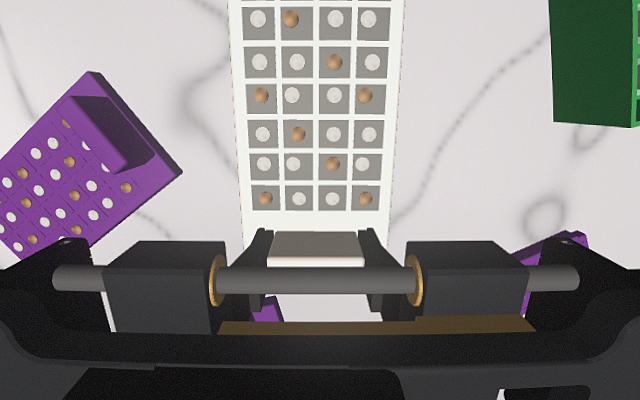

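The cassette is held level, drooping about 0.8°, and centred in the jaws. The view shows the fin between the fingers at (315,245). Next I'll go to the pre-insertion pose.

```bash
python3 -c "
from h import *
step([.556,-.1405,.2426],10.4)"
```

```text
yaw now [-1.79980568e+02  8.05596349e-02 -1.50320114e+01] shift [ 0.0212 -0.1654 -0.0016] turn [ -0.04   0.07 -25.43] [ 0.4927 -0.2948  0.2409]
```

Emit:
jog_arm(rows=[[0.75,0.002,-0.0154,0,0,0,0],[0.75,0.004,-0.03,0,0,0,0],[0.75,0.004,-0.03,-0.001,0,0,0],[0.75,0.004,-0.03,-0.001,0,0,0],[0.75,0.004,-0.03,0,0,0,0],[0.75,0.003,-0.03,0,0,0,0],[0.75,0,0,0,0,0,-5],[0.75,0,0,0,0,0,-5.4],[0.75,0,0,0,0,0,-5],[0.75,0,0,0,0,0,-5],[0.75,0,0,0,0,0,-5],[0.75,0,0,0,0,0,0]])

```text
time_s: 6.48
tool_pos: [0.5559, -0.1406, 0.243]
tool_rot: [-180.0, 0.1, 10.5]
force: [-0.3, 0.1, -0.6]
grip_width: 0.0494
```

```bash
cat > fit.py <<'E'
from h import *
from scipy.optimize import least_squares
from scipy.ndimage import map_coordinates
def edges(g,p,poly,z,pose,n=40,w=5,skip=()):
    """match edges of polygon (local xy) at height z; returns residual fn data: local pts, measured px, normals"""
    th,x,y=pose; c,s=np.cos(th),np.sin(th); out=[]
    for i in range(len(poly)):
        if i in skip: continue
        a,b=np.array(poly[i]),np.array(poly[(i+1)%len(poly)])
        P=a+(b-a)*np.linspace(.08,.92,n)[:,None]
        W=np.c_[c*P[:,0]-s*P[:,1]+x,s*P[:,0]+c*P[:,1]+y,np.full(n,z)]
        uv=project(p,W); d=uv[-1]-uv[0]; d/=np.linalg.norm(d); nn=np.array([-d[1],d[0]])
        t=np.arange(-w,w+.01,.25); S=uv[:,None]+nn*t[None,:,None]
        v=map_coordinates(g,[S[...,1],S[...,0]],order=1)
        gr=np.abs(np.gradient(v,axis=1)); k=gr.argmax(1)
        gm=gr.max(1)
        ok=(gm>.5*np.median(gm))&(k>0)&(k<len(t)-1)
        # centroid
        off=np.array([(gr[j]**2*t)[max(0,k[j]-6):k[j]+7].sum()/(gr[j]**2)[max(0,k[j]-6):k[j]+7].sum() for j in range(n)])
        out+= [(P[j],uv[j]+nn*off[j],nn) for j in range(n) if ok[j]]
    return out
def fit(obs,pose): # obs list of (p,z,gray,poly,skip,w)
    for it in range(4):
        E=[(p,z,edges(g,p,poly,z,pose,skip=sk,w=w if it<2 else max(3,w/2))) for p,z,g,poly,sk,w in obs]
        def res(q):
            c,s=np.cos(q[0]),np.sin(q[0]); r=[]
            for p,z,e in E:
                P=np.array([k[0] for k in e]);U=np.array([k[1] for k in e]);N=np.array([k[2] for k in e])
                W=np.c_[c*P[:,0]-s*P[:,1]+q[1],s*P[:,0]+c*P[:,1]+q[2],np.full(len(P),z)]
                r.append(((project(p,W)-U)*N).sum(1))
            return np.concatenate(r)
        sol=least_squares(res,pose,loss='soft_l1',f_scale=.4,x_scale=[.01,.001,.001]); pose=sol.x
    return pose,np.median(abs(res(pose))),len(res(pose))
PL=[(.137,.112),(.137,-.112),(-.067,-.112),(-.067,.112)]
CA=[(.0415,.08),(.045,-.08),(-.045,-.08),(-.0415,.08)]
E
python3 - <<'E'
from fit import *
o=status.get_obs(); print(o['tool_pos'],o['tool_rot'])
G={}
for c in ('top','scene'):
    im,d=cams.read_camera(c); p=cams.camera_params(c); G[c]=(p,cv2.GaussianBlur(cv2.cvtColor(im,cv2.COLOR_RGB2GRAY),(0,0),.7).astype(float),im)
s0=[np.radians(10.37),.5118,.1015]
old={c:cv2.GaussianBlur(cv2.cvtColor(np.load(c+'.npz')['im'],cv2.COLOR_RGB2GRAY),(0,0),.7).astype(float) for c in G}
for cs in (['top'],['scene'],['top','scene']):
    q,r,n=fit([(G[c][0],.012,old[c],PL,(),5) for c in cs],s0); print(cs,'stand',np.degrees(q[0]),q[1:],r,n)
# held cassette: initial guess
yaw=o['tool_rot'][2]; a=np.radians(yaw); c0=[a,o['tool_pos'][0]-.072*np.sin(a),o['tool_pos'][1]+.072*np.cos(a)]; print('held guess',yaw,c0[1:])
z=o['tool_pos'][2]-.1855
for cs in (['top'],['scene'],['top','scene']):
    q,r,n=fit([(G[c][0],z,G[c][1],CA,(1,),4) for c in cs],c0); print(cs,'cass',np.degrees(q[0]),q[1:],r,n)
im=G['top'][2][140:260,220:450]; save('crop3',cv2.convertScaleAbs(cv2.resize(im,None,fx=3.4,fy=3.4,interpolation=cv2.INTER_CUBIC),alpha=1.6))
E
```

```text
[ 0.55593226 -0.14061137  0.24296963] [-1.79955408e+02  6.74692642e-02  1.04963095e+01]
['top'] stand 10.250230394733958 [0.51172605 0.10278759] 0.15021527743321625 151
['scene'] stand 10.153104478275614 [0.51956563 0.10706283] 0.20544273326531076 152
['top', 'scene'] stand 10.31670851283023 [0.51252086 0.10405352] 0.48776941835532184 291
held guess 10.496309479501486 [np.float64(0.5428158645082191), np.float64(-0.06981617500781875)]
['top'] cass 9.901803661884035 [ 0.53630584 -0.07044073] 0.3409841451131433 103
['scene'] cass 8.713614449854564 [ 0.54868763 -0.06677328] 0.3403736134451609 117
['top', 'scene'] cass 10.192003936108996 [ 0.54743002 -0.06809591] 0.5611710254209463 216
```

View pics/crop3.png

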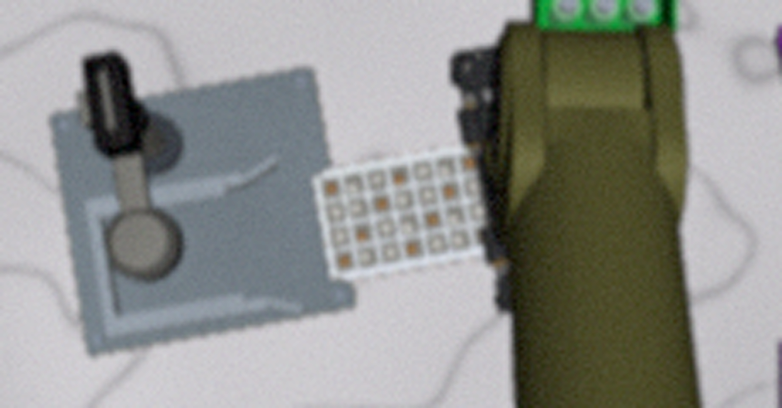

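The crop shows the cassette's leading edge at about (325,225), just before the mouth and in line with the guide. The fixed-camera fits disagree by a few mm, so I'll move 50 mm closer, still above the rails, and measure the guide with the wrist camera.

Emit:
jog_arm(rows=[[0.75,0,-0.015,0,0,0,0],[0.75,0,-0.02,0,0,0,0],[0.75,0,-0.015,0,0,0,0],[0.75,0,0,0,0,0,0],[0.75,0,0,0,0,0,0]])

```text
time_s: 7.0
tool_pos: [0.5471, -0.0895, 0.2439]
tool_rot: [180.0, -0.0, 10.5]
force: [0.4, -0.6, -1.9]
grip_width: 0.0493
```

Run:
```python
from fit import *
o=status.get_obs(); print(o['tool_pos'],o['tool_rot'])
p=cams.camera_params('wrist'); im,d=cams.read_camera('wrist'); X=cloud(p,d); np.savez('w3.npz',im=im,d=d,X=X)
print(landmark_of('wrist','guide_mouth'))
g=cv2.cvtColor(im,cv2.COLOR_RGB2GRAY)
save('w3',cv2.convertScaleAbs(im,alpha=1.2))
```

```text
[ 0.54709141 -0.08951029  0.24390416] [ 1.79982768e+02 -5.27525253e-03  1.05222808e+01]
[]
```

View pics/w3.png

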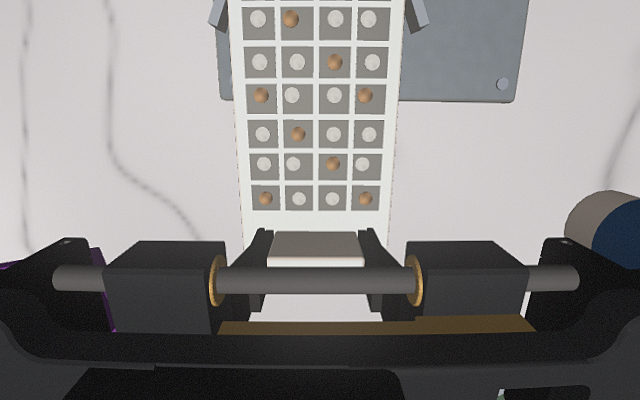

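The wrist view shows the plate's front edge at row ~101, its left edge at col ~220 and right edge at col ~520. The flare tips are at (217,15) and (420,25). I'll fit the plate edges in this view.

Run:
```python
from fit import *
o=status.get_obs(); p=cams.camera_params('wrist'); D=np.load('w3.npz'); im=D['im']; X=D['X']
g=cv2.cvtColor(im,cv2.COLOR_RGB2GRAY).astype(float)
segs=[[(.065,-.112),(.125,-.112)],[(-.067,-.108),(-.067,-.07)],[(.137,-.108),(.137,-.06)]]
for z in (.012,.013):
    q=[np.radians(10.25),.514,.1045]
    q,r,n=fit([(p,z,g,s,(1,),9) for s in segs],q); print('stand',np.degrees(q[0]),q[1:],r,n)
c,s=np.cos(q[0]),np.sin(q[0]); A=np.array([[c,-s],[s,c]])
S=(X[...,:2]-q[1:])@A
k=(X[...,2]>.006)&(X[...,2]<.02)&(S[...,0]>.06)&(S[...,0]<.125)&(S[...,1]<-.07)&(S[...,1]>-.105)
print('plate z',np.median(X[k][:,2]))
# flare tips: z 0.025..0.04 outside the cassette
k=(X[...,2]>.022)&(X[...,2]<.037)&(abs(S[...,0])>.045)&(abs(S[...,0])<.075)&(S[...,1]>-.08)&(S[...,1]<-.03)
for sg in (-1,1):
    kk=k&(np.sign(S[...,0])==sg); print('flare',sg,kk.sum(),S[kk].min(0) if kk.any() else'',S[kk].max(0) if kk.any() else '',np.median(X[kk][:,2]) if kk.any() else '')
print('fin in stand',(o['tool_pos'][:2]-q[1:])@A, 'yaw err',o['tool_rot'][2]-np.degrees(q[0]))
# held cassette: yaw and x offset from side edges of grid vs tool
T=rot(o['tool_rot']);L=(X-o['tool_pos'])@T
k=(abs(L[...,2]-.185)<.006)&(abs(L[...,0])<.06)&(L[...,1]<-.015)&(L[...,1]>-.13)
e=[]
for y in np.arange(-.125,-.02,.005):
    b=L[k&(abs(L[...,1]-y)<.0025)]; e.append((y,b[:,0].min(),b[:,0].max()))
e=np.array(e); 
for j in (1,2): print('edge',np.polyfit(e[:,0],e[:,j],1))
```

```text
stand 10.066413994700083 [0.51425411 0.10092966] 0.23642923254056916 120
stand 10.325311824099648 [0.51379171 0.10038854] 0.2001250638759953 120
plate z 0.014009622651664694
flare -1 444 [-0.06533849 -0.06753689] [-0.05361803 -0.05340279] 0.03129133427405202
flare 1 476 [ 0.05239995 -0.06745153] [ 0.06526335 -0.05083023] 0.031439730053512915
fin in stand [-0.00153749 -0.19497358] yaw err 0.022418469644662764
edge [ 0.00145562 -0.04448746]
edge [0.00267797 0.04542735]
```

Emit:
jog_arm(rows=[[0.75,0.0011,0,0.006,0,0,0.2],[0.75,0,0,0.01,0,0,0],[0.75,0,0,0.008,0,0,0],[0.75,0,0,0.0045,0,0,0],[0.75,0,0,0,0,0,0],[0.75,0,0,0,0,0,0]])

```text
time_s: 7.6
tool_pos: [0.5482, -0.0913, 0.2147]
tool_rot: [-180.0, 0.1, 10.2]
force: [0.4, 0.5, -1.2]
grip_width: 0.0494
```

Emit:
jog_arm(rows=[[0.75,0,-0.005,0,0,0,0],[0.75,0,-0.006,0,0,0,0],[0.75,0,-0.006,0,0,0,0],[0.75,0,-0.006,0,0,0,0],[0.75,0,-0.006,0,0,0,0],[0.75,0,-0.006,0,0,0,0],[0.75,0,0,0,0,0,0]])

```text
time_s: 8.18
tool_pos: [0.5419, -0.0548, 0.2154]
tool_rot: [-180.0, -0.0, 10.3]
force: [0.0, -0.0, -1.3]
grip_width: 0.0496
```

Emit:
jog_arm(rows=[[0.75,0,-0.005,0,0,0,0],[0.75,0,-0.006,0,0,0,0],[0.75,0,-0.006,0,0,0,0],[0.75,0,-0.006,0,0,0,0],[0.75,0,-0.006,0,0,0,0],[0.75,0,-0.006,0,0,0,0],[0.75,0,-0.005,0,0,0,0],[0.75,0,0,0,0,0,0]])

```text
time_s: 8.85
tool_pos: [0.5348, -0.0158, 0.2153]
tool_rot: [-180.0, -0.0, 10.3]
force: [-0.6, -0.3, -1.1]
grip_width: 0.0493
```

Emit:
jog_arm(rows=[[0.75,0,-0.005,0.0005,0,0,0],[0.75,0,-0.006,0.0005,0,0,0],[0.75,0,-0.006,0.0005,0,0,0],[0.75,0,-0.006,0,0,0,0],[0.75,0,-0.006,0,0,0,0],[0.75,0,-0.005,0,0,0,0],[0.75,0,-0.004,0,0,0,0],[0.75,0,-0.002,0,0,0,0],[0.75,0,0,0,0,0,0]])

```text
time_s: 9.6
tool_pos: [0.528, 0.0228, 0.2139]
tool_rot: [-180.0, -0.0, 10.2]
force: [-0.2, 0.7, 2.6]
grip_width: 0.0493
```

Emit:
jog_arm(rows=[[0.75,0,-0.0015,0,0,0,0],[0.75,0,-0.0015,0,0,0,0],[0.75,0,-0.0015,0,0,0,0],[0.75,0,-0.001,0,0,0,0],[0.75,0,-0.001,0,0,0,0],[0.75,0,0,0,0,0,0]])

```text
time_s: 10.1
tool_pos: [0.527, 0.0283, 0.2139]
tool_rot: [180.0, -0.0, 10.2]
force: [0.1, -2.0, 3.3]
grip_width: 0.0496
```

Emit:
jog_arm(rows=[[0.75,0,-0.001,0,0,0,0],[0.75,0,-0.001,0,0,0,0],[0.75,0,0,0,0,0,0]])

```text
time_s: 10.35
tool_pos: [0.5266, 0.0304, 0.2139]
tool_rot: [180.0, -0.0, 10.2]
force: [1.0, -2.8, 3.8]
grip_width: 0.0496
```

Emit:
jog_arm(rows=[[0.75,0,-0.001,0,0,0,0],[0.75,0,-0.001,0,0,0,0],[0.75,0,0,0,0,0,0]])

```text
time_s: 10.6
tool_pos: [0.5262, 0.0324, 0.2139]
tool_rot: [180.0, -0.0, 10.2]
force: [0.4, -2.9, 4.8]
grip_width: 0.0494
```

Emit:
jog_arm(rows=[[0.75,0,-0.001,0,0,0,0],[0.75,0,-0.001,0,0,0,0],[0.75,0,0,0,0,0,0]])

```text
time_s: 10.85
tool_pos: [0.5261, 0.0333, 0.2139]
tool_rot: [179.9, -0.0, 10.1]
force: [0.7, -6.3, 5.4]
grip_width: 0.0496
```

Emit:
jog_arm(rows=[[0.75,0,-0.001,0,0,0,0],[0.75,0,-0.001,0,0,0,0],[0.75,0,0,0,0,0,0]])

```text
time_s: 11.1
tool_pos: [0.526, 0.0337, 0.2139]
tool_rot: [179.8, -0.0, 10.1]
force: [1.9, -8.6, 4.3]
grip_width: 0.0497
```

Emit:
jog_arm(rows=[[0.75,0,-0.0015,0,0,0,0],[0.75,0,-0.0015,0,0,0,0],[0.75,0,0,0,0,0,0],[0.75,0,0,0,0,0,0]])

```text
time_s: 11.43
tool_pos: [0.5259, 0.0344, 0.2139]
tool_rot: [179.6, -0.0, 10.0]
force: [4.2, -14.1, 3.7]
grip_width: 0.0497
```

Run:
```python
from fit import *
o=status.get_obs(); print(o['tool_pos'],o['tool_rot'],o['force'])
im,d=cams.read_camera('wrist'); p=cams.camera_params('wrist'); X=cloud(p,d); np.savez('w4.npz',im=im,d=d,X=X)
t,_=cams.read_camera('top')
a=cv2.resize(im[:300],(600,281)); b=cv2.resize(t[150:250,220:400],None,fx=3.3,fy=3.0,interpolation=cv2.INTER_CUBIC)
b=cv2.convertScaleAbs(b,alpha=1.6); b=cv2.copyMakeBorder(b,0,0,0,600-b.shape[1],cv2.BORDER_CONSTANT)
save('c4',np.vstack([cv2.convertScaleAbs(a,alpha=1.2),b]))
```

```text
[0.52594386 0.03440206 0.21390422] [ 1.79565906e+02 -3.57008571e-02  1.00487581e+01] [  4.1923273  -14.11847239   3.72084098]
```

View pics/c4.png

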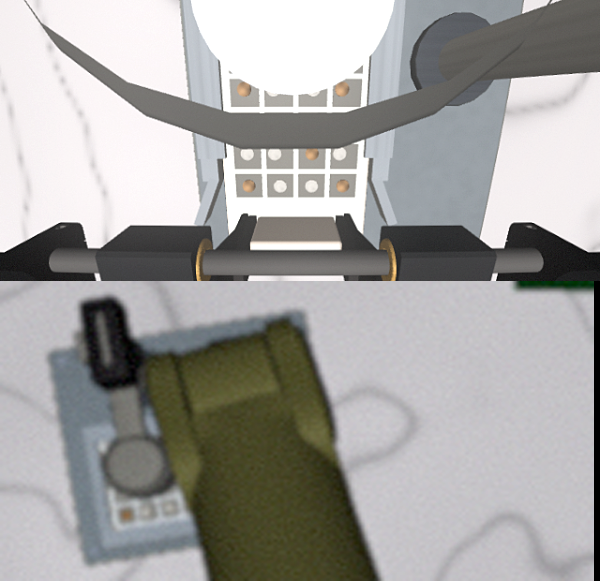

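The top crop shows the cassette's leading end against the end-stop rail at about (105,500). The wrist crop shows it lying between the flares. The force rose to 14 N with almost no travel, so this is a firm stop. I'll relieve the push, open only partway because of the flares, and lift.

Emit:
jog_arm(rows=[[0.75,0,0.002,0,0,0,0],[0.75,0,0.002,0,0,0,0],[0.75,0,0,0,0,0,0]])

```text
time_s: 11.78
tool_pos: [0.5261, 0.0334, 0.2139]
tool_rot: [179.9, -0.0, 10.1]
force: [2.2, -7.6, 4.8]
grip_width: 0.0493
```

Emit:
jog_arm(rows=[[0.3,0,0,0,0,0,0],[0.27,0,0,0,0,0,0],[0.27,0,0,0,0,0,0],[0.27,0,0,0,0,0,0],[0.27,0,0,0,0,0,0],[0.27,0,0,0,0,0,0]])

```text
time_s: 12.28
tool_pos: [0.5254, 0.0357, 0.2135]
tool_rot: [-180.0, 0.0, 10.2]
force: [-1.3, 0.3, 0.0]
grip_width: 0.0631
```

Run:
```python
from fit import *
o=status.get_obs(); print(o['tool_pos'],o['tool_rot'],o['force'],o['grip_width'])
p=cams.camera_params('wrist'); im,d=cams.read_camera('wrist'); X=cloud(p,d); np.savez('w5.npz',im=im,d=d,X=X)
T=rot([180,0,10.2]); S=(X-np.array([.5138,.1004,0]))@rot([0,0,10.2])
k=(S[...,2]>.05)&(S[...,2]<.068)&(abs(S[...,0])<.03)&(S[...,1]<-.03)&(S[...,1]>-.1)
print('fin top',k.sum(),S[k].mean(0),cv2.minAreaRect((S[k][:,:2]*1000).astype(np.float32)))
k=(S[...,2]>.022)&(S[...,2]<.032)&(abs(S[...,0])<.04)&(S[...,1]>-.063)&(S[...,1]<-.03)
print('cassette top z',np.median(S[k][:,2]))
k=(S[...,2]>.022)&(S[...,2]<.04)&(abs(S[...,0])>.05)&(abs(S[...,0])<.075)&(S[...,1]>-.09)&(S[...,1]<-.03)
for sg in(-1,1):
    kk=k&(np.sign(S[...,0])==sg); print('flare tip y',np.percentile(S[kk][:,1],1),np.percentile(S[kk][:,0]*sg,99),kk.sum())
```

```text
[0.52537427 0.03569993 0.2134673 ] [-1.79972084e+02  3.11395463e-02  1.02034041e+01] [-1.33130442  0.33251572  0.04191367] 0.06313121797226436
fin top 1273 [ 0.00051517 -0.06198012  0.05702979] ((0.7613697052001953, -62.30675506591797), (3.078918695449829, 49.82863998413086), 89.73776245117188)
cassette top z 0.028179667475037872
flare tip y -0.06634424315214907 0.06324995545743757 687
flare tip y -0.06619481017831076 0.06437271545802804 697
```

Emit:
jog_arm(rows=[[0.27,0,0,-0.01,0,0,0],[0.27,0,0,-0.015,0,0,0],[0.27,0,0,-0.02,0,0,0],[0.27,0,0,-0.025,0,0,0],[0.27,0,0,-0.02,0,0,0],[0.27,0,0,-0.01,0,0,0],[0.27,0,0,0,0,0,0]])

```text
time_s: 12.92
tool_pos: [0.5266, 0.0356, 0.3167]
tool_rot: [179.9, -0.3, 10.2]
force: [0.2, 0.5, 0.0]
grip_width: 0.0634
```

Run:
```python
from fit import *
o=status.get_obs(); print(o['tool_pos'],o['tool_rot'],o['force'],o['grip_width'])
p=cams.camera_params('wrist'); im,d=cams.read_camera('wrist'); X=cloud(p,d); np.savez('w6.npz',im=im,d=d,X=X)
S=(X-np.array([.5138,.1004,0]))@rot([0,0,10.2])
k=(S[...,2]>.056)&(S[...,2]<.066)&(abs(S[...,0])<.03)&(S[...,1]<-.03)&(S[...,1]>-.1)
print('fin top',k.sum(),S[k].mean(0),cv2.minAreaRect((S[k][:,:2]*1000).astype(np.float32)))
k=(S[...,2]>.022)&(S[...,2]<.04)&(abs(S[...,0])>.05)&(abs(S[...,0])<.075)&(S[...,1]>-.09)&(S[...,1]<-.03)
for sg in(-1,1):
    kk=k&(np.sign(S[...,0])==sg); print('flare tip y',np.percentile(S[kk][:,1],[1,5]),np.percentile(S[kk][:,0]*sg,99),kk.sum())
k=(S[...,2]>.006)&(S[...,2]<.018)&(S[...,1]>-.13)&(S[...,1]<-.09)
for x0 in (.02,.05,.08,.11):
    kk=k&(abs(S[...,0]-x0)<.01); print('plate front y',x0,np.percentile(S[kk][:,1],1) if kk.any() else '')
save('w6',cv2.convertScaleAbs(im,alpha=1.2))
```

```text
[0.52655476 0.03560041 0.31667861] [179.91116771  -0.28906986  10.16625035] [0.23721992 0.50181798 0.00781295] 0.06339523207174584
fin top 990 [ 0.00057797 -0.06799854  0.06156573] ((0.7125263214111328, -68.69395446777344), (13.673516273498535, 49.00080871582031), 89.82974243164062)
flare tip y [-0.06714879 -0.06525679] 0.06363523432414686 285
flare tip y [-0.06639796 -0.06475268] 0.06473936014943864 296
plate front y 0.02 -0.10868676140478298
plate front y 0.05 -0.10870402378661172
plate front y 0.08 -0.10714888350607077
plate front y 0.11 -0.10684110141885908
```

View pics/w6.png

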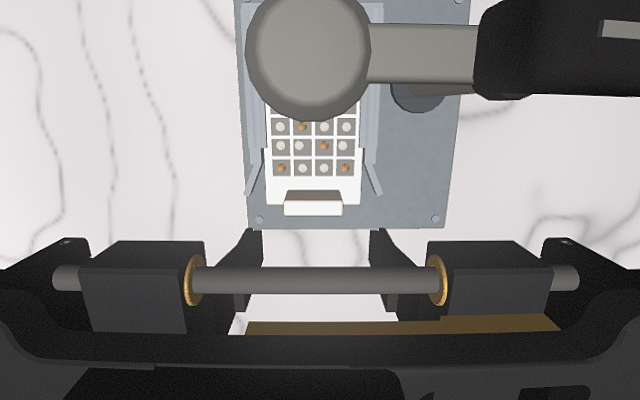

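In the picture the cassette sits in the guide with its fin at (313,207). The fin is 40 mm behind the plate's front edge, exactly nominal, and aligned to 0.4°, so it is fully home and released. Next is the camera bar, at about (555,45) in this view: lift, turn 90° and move over it.

Emit:
jog_arm(rows=[[0.1,0,0,-0.02,0,0,0],[0,0,0,-0.03,0,0,0],[0,0,0,-0.03,0,0,0],[0,0,0,-0.03,0,0,0],[0,0,0,-0.013,0,0,0],[0,0,0,0,0,0,7],[0,0,0,0,0,0,7],[0,0,0,0,0,0,7],[0,0,0,0,0,0,7],[0,0,0,0,0,0,7],[0,0,0,0,0,0,7],[0,0,0,0,0,0,7]])

```text
time_s: 13.97
tool_pos: [0.5254, 0.035, 0.4347]
tool_rot: [179.9, 0.2, -39.2]
force: [-0.4, 0.2, -0.1]
grip_width: 0.087
```

Emit:
jog_arm(rows=[[0,0,0,0,0,0,7],[0,0,0,0,0,0,7],[0,0,0,0,0,0,7],[0,0,0,0,0,0,7],[0,0,0,0,0,0,7],[0,0,0,0,0,0,6],[0,0,0,0,0,0,0],[0,0,0,0,0,0,0]])

```text
time_s: 14.63
tool_pos: [0.5254, 0.0351, 0.4353]
tool_rot: [179.9, 0.0, -79.7]
force: [-0.1, 0.4, -0.6]
grip_width: 0.0867
```

```bash
python3 -c "
from h import *
step([.602,.150,.44],-79.8); print(status.get_obs()['qpos'])"
```

```text
yaw now [ 1.79860156e+02  3.57348945e-02 -7.96615896e+01] shift [-0.0993 -0.0959 -0.0049] turn [0.14 0.04 0.14] [0.5254 0.0351 0.4353]
[ 27.03418742   4.51180755 -35.3561475   96.84002375   2.62124892
  79.62955953 -88.37819032]
```

Emit:
jog_arm(rows=[[0,-0.01,-0.01,-0.005,0,0,0.1],[0,-0.02,-0.02,0,0,0,0],[0,-0.025,-0.024,0,0,0,0],[0,-0.025,-0.022,0,0,0,0],[0,-0.0193,-0.02,0,0,0,0],[0,0,0,0,0,0,0],[0,0,0,0,0,0,0]])

```text
time_s: 15.22
tool_pos: [0.6028, 0.1514, 0.4402]
tool_rot: [179.9, 0.1, -79.6]
force: [-0.1, -1.1, -1.0]
grip_width: 0.087
```

Run:
```python
from fit import *
o=status.get_obs(); print(o['tool_pos'],o['tool_rot'])
p=cams.camera_params('wrist'); im,d=cams.read_camera('wrist'); X=cloud(p,d); np.savez('w7.npz',im=im,d=d,X=X)
S=(X-np.array([.5138,.1038,0]))@rot([0,0,10.2])
k=(S[...,2]>.208)&(S[...,2]<.222)&(abs(S[...,0]-.095)<.05)&(abs(S[...,1]-.03)<.04)
print('bar top',k.sum(),S[k].mean(0),cv2.minAreaRect((S[k][:,:2]*1000).astype(np.float32)))
print('z tops',np.median(S[k][:,2]))
save('w7',cv2.convertScaleAbs(im,alpha=1.4))
```

```text
[0.60283257 0.15137581 0.44023106] [ 1.79853861e+02  8.20566093e-02 -7.96147901e+01]
bar top 3647 [0.09775139 0.03112406 0.21575546] ((95.30692291259766, 33.16539001464844), (36.790184020996094, 68.1744384765625), 89.6951675415039)
z tops 0.2164738753634434
```

View pics/w7.png

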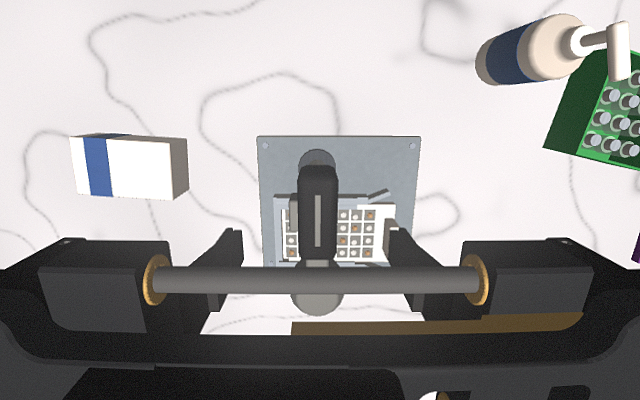

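The view shows the black bar between the fingers at (318,210), with the button side to the left and nothing near the fingers. The depth fit puts the bar at stand (95, 30), as nominal. I'll descend onto it.

```bash
python3 -c "
from h import *
step([.6019,.1505,.359],-79.8)"
```

```text
yaw now [ 1.79868226e+02 -1.16468687e-03 -7.97790788e+01] shift [-0.0008  0.0005  0.0816] turn [ 0.13 -0.    0.02] [0.6027 0.1498 0.4406]
```

Emit:
jog_arm(rows=[[0,-0.0006,0.0005,0.012,0.1,0,0],[0,0,0,0.02,0,0,0],[0,0,0,0.02,0,0,0],[0,0,0,0.016,0,0,0],[0,0,0,0.009,0,0,0],[0,0,0,0.0046,0,0,0],[0,0,0,0,0,0,0],[0,0,0,0,0,0,0]])

```text
time_s: 15.93
tool_pos: [0.6024, 0.1499, 0.3607]
tool_rot: [-179.9, -0.0, -80.0]
force: [-0.1, -0.5, -0.4]
grip_width: 0.0871
```

Emit:
jog_arm(rows=[[0.9,0,0,0,0,0,0],[0.9,0,0,0,0,0,0],[0.9,0,0,0,0,0,0],[0.9,0,0,0,0,0,0],[0.9,0,0,0,0,0,0],[0.9,0,0,0,0,0,0],[0.9,0,0,0,0,0,0],[0.9,0,0,0,0,0,0],[0.9,0,0,0,0,0,0],[0.9,0,0,0,0,0,0],[0.9,0,0,0,0,0,0],[0.9,0,0,0,0,0,0]], grip_force=40)

```text
time_s: 16.93
tool_pos: [0.6023, 0.1505, 0.36]
tool_rot: [-179.9, 0.0, -79.9]
force: [1.4, 1.5, -1.1]
grip_width: 0.0304
```

Width 30.4–31 mm means the button is fully squeezed. Now I'll lift.

Emit:
jog_arm(rows=[[0.9,0,0,-0.004,0,0,0],[0.9,0,0,-0.008,0,0,0],[0.9,0,0,-0.01,0,0,0],[0.9,0,0,-0.01,0,0,0],[0.9,0,0,-0.01,0,0,0],[0.9,0,0,-0.01,0,0,0],[0.9,0,0,-0.01,0,0,0],[0.9,0,0,-0.008,0,0,0],[0.9,0,0,0,0,0,0]])

```text
time_s: 17.68
tool_pos: [0.602, 0.1506, 0.4325]
tool_rot: [-179.8, -0.0, -79.9]
force: [0.6, 1.4, -2.9]
grip_width: 0.0304
```

Emit:
jog_arm(rows=[[0.9,0,0,-0.006,0,0,0],[0.9,0,0,-0.01,0,0,0],[0.9,0,0,-0.01,0,0,0],[0.9,0,0,-0.008,0,0,0],[0.9,0,0,-0.004,0,0,0],[0.9,0,0,-0.001,0,0,0],[0.9,0,0,0,0,0,0],[0.9,0,0,0,0,0,0]])

```text
time_s: 18.35
tool_pos: [0.6021, 0.1505, 0.4692]
tool_rot: [-179.9, 0.0, -79.9]
force: [3.1, 2.9, -3.3]
grip_width: 0.0306
```

Emit:
jog_arm(rows=[[0.9,0,0,-0.001,0,0,0],[0.9,0,0,-0.001,0,0,0],[0.9,0,0,0,0,0,0],[0.9,0,0,0,0,0,0]])

```text
time_s: 18.68
tool_pos: [0.6023, 0.1504, 0.4701]
tool_rot: [-179.9, 0.0, -79.9]
force: [4.9, 3.9, -7.0]
grip_width: 0.0302
```

Run:
```python
from fit import *
o=status.get_obs(); print(o['tool_pos'],o['tool_rot'],o['force'],o['grip_width'])
a=np.load('scene.npz')
im,d=cams.read_camera('scene'); p=cams.camera_params('scene'); X=cloud(p,d)
def hous(X):
    S=(X-np.array([.5138,.1038,0]))@rot([0,0,10.2])
    k=(np.hypot(S[...,0],S[...,1]-.03)<.02)&(S[...,2]>.1); return k.sum(),np.percentile(S[k][:,2],[50,90,98]).round(4)
print('housing top before',hous(a['X']),'now',hous(X))
S=(X-np.array([.5138,.1038,0]))@rot([0,0,10.2])
k=(abs(S[...,0])<.03)&(abs(S[...,1]+.072)<.02)&(S[...,2]>.054)&(S[...,2]<.066); print('fin',k.sum(),S[k].mean(0) if k.any() else '')
for n in ('bin','gel','carton'):
    l=landmark_of('scene',n)[:1]; print(n,[np.round(x['position'],1) for x in l])
c=im[110:310,190:490]; save('s8',cv2.convertScaleAbs(cv2.resize(c,None,fx=2.6,fy=2.6,interpolation=cv2.INTER_CUBIC),alpha=1.6))
```

```text
[0.60228316 0.15041247 0.47007684] [-1.79917068e+02  2.71921732e-02 -7.99188549e+01] [ 4.88782452  3.90485242 -6.99215628] 0.030157644293174028Traceback (most recent call last):
  File "<stdin>", line 8, in <module>
  File "<stdin>", line 7, in hous
    return _quantile_unchecked(
        a, q, axis, out, overwrite_input, method, keepdims, weights)
    return _ureduce(a,
                    func=_quantile_ureduce_func,
    ...<5 lines>...
                    overwrite_input=overwrite_input,
                    method=method)
    r = func(a, **kwargs)
    result = _quantile(arr,
                       quantiles=q,
    ...<2 lines>...
                       out=out,
                       weights=wgt)
    slices_having_nans = np.isnan(arr[-1, ...])
                                  ~~~^^^^^^^^^
IndexError: index -1 is out of bounds for axis 0 with size 0
```

Run:
```python
from fit import *
O=np.array([.5138,.1038,0])
for c in ('top','scene'):
    im,d=cams.read_camera(c); X=cloud(cams.camera_params(c),d); 
    for t,Y in (('before',np.load(c+'.npz')['X']),('now',X)):
        S=(Y-O)@rot([0,0,10.2])
        k=(np.hypot(S[...,0],S[...,1]-.03)<.025)&(S[...,2]>.1); 
        b=(abs(S[...,0]-.095)<.035)&(abs(S[...,1]-.03)<.03)&(S[...,2]>.17)&(S[...,2]<.34)
        print(c,t,'housing z',k.sum(),np.median(S[k][:,2]) if k.any() else '','bar pts',b.sum(),np.percentile(S[b][:,2],[2,50,98]).round(3) if b.any() else '')
for n in ('bin','gel','carton'):
    print(n,[np.round(x['position'],1) for x in landmark_of('scene',n)[:1]])
c=im[110:310,190:490]; save('s8',cv2.convertScaleAbs(cv2.resize(c,None,fx=2.6,fy=2.6,interpolation=cv2.INTER_CUBIC),alpha=1.6))
```

```text
top before housing z 340 0.17612991723397423 bar pts 436 [0.185 0.214 0.218]
top now housing z 1056 0.7002971889524949 bar pts 37 [0.173 0.206 0.321]
scene before housing z 227 0.17600838012178707 bar pts 438 [0.183 0.213 0.217]
scene now housing z 0  bar pts 691 [0.178 0.318 0.336]
bin [array([218.3, 220.6])]
gel [array([257.1, 251. ])]
carton [array([297.9, 443.3])]
```

View pics/s8.png

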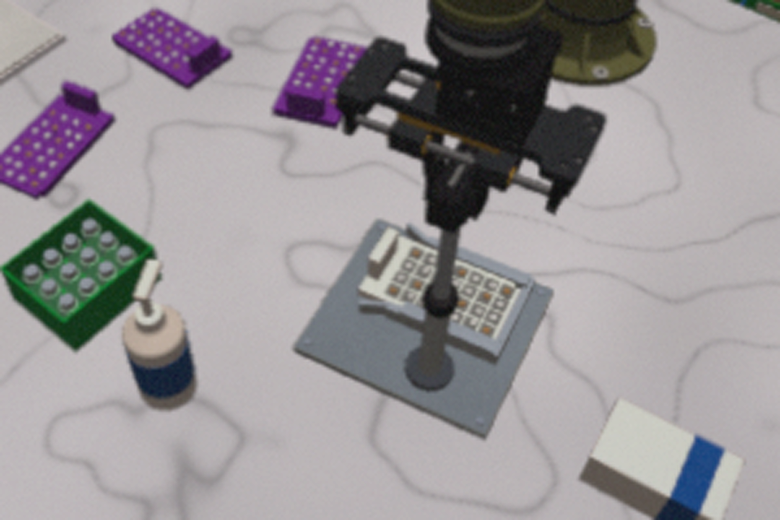

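The scene view shows the mast extended with the bar at (450,190) in the gripper. The cassette lies home in the guide at (440,280), and the bin, bottle and carton have not moved. One last check is for slip between the hand and the bar.

Run:
```python
from fit import *
o=status.get_obs(); print(o['tool_pos'],o['force'],o['grip_width'],abs(o['joint_velocities']).max())
p=cams.camera_params('wrist'); im,d=cams.read_camera('wrist'); S=(cloud(p,d)-np.array([.5138,.1038,0]))@rot([0,0,10.2])
k=(abs(S[...,0]-.115)<.02)&(abs(S[...,1]-.03)<.012)&(S[...,2]>.25)&(S[...,2]<.36)
print('bar top',k.sum(),np.percentile(S[k][:,2],[10,50,90]))
k=(S[...,2]>.056)&(S[...,2]<.066)&(abs(S[...,0])<.03)&(S[...,1]<-.05)&(S[...,1]>-.1)
print('fin',k.sum(),S[k].mean(0) if k.any() else '')
```

```text
[0.60228346 0.1504405  0.4700987 ] [ 5.07785991  4.68405837 -6.82874786] 0.030305872358017728 0.10243249376679135
bar top 3671 [0.30888511 0.32626457 0.3276181 ]
fin 234 [ 0.0093876  -0.07207124  0.06121982]
```

```bash
python3 -c "
from h import *
print(env.sign_off())"
```

```text
the job is handed in; nothing more can be done
None
```

The job is handed in: the cassette is fully home and released, and the arm is holding the camera at the second stop with the release squeezed in. `sign_off` gives no verdict. The clock was at about 19 s of the 58 s allowed.

**Cassette:** I gripped the fin across its 50 mm width and slid the cassette in until it met a firm stop at about 14 N. After letting go, the fin was 40 mm behind the plate's front edge, which is nominal, and aligned to about 0.4°. During the last checks the fin was still at y −72 mm of the stand.

**Camera:** The bar is held with a 40 N grip at 30.3 mm opening, which means the button is fully in. The bar top rose 109.8 mm and the arm was still.

**Other things:** The bin, bottle and carton looked unmoved in the last scene view. The network's positions for them shifted by only 1–3 pixels.

**Checks that disagreed:**
- The top and scene cameras put the stand up to 8 mm apart.
- My first wrist-camera fit of the stand was about 3 mm off along the slide direction. I relied on contact with the end stop and on the distance from fin to plate edge instead.
- The last view of the fin was partly hidden, so its sideways reading (x +9 mm) means nothing. The clear view after release gave under 1 mm.
- The top camera could not confirm the lift because the arm was in the way. The wrist and scene depths did.

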